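Burnish the seam of a two-tone board

TASK

Take the red-handled burnishing stylus from its wooden rest, lower its steel tip into the seam of the two-tone board at the brass-dot end, and run it slowly (about 3 cm a second) along the seam, round the bend to the other end, in one pass: the sprung tip pressed lightly on the seam's floor, giving a little but never pushed to its stop, and never leaving the seam on the way. Lift it straight up out of the far end, without passing low over the rest of the board, and hang it upright in its rest again as you found it, leaving the brown jar mug beside the board where it stands.

Things in the scene. Friction and masses are not known exactly. Their poses are not given: they have to be found in the camera images.
- stylus: Loose burnishing stylus, 110 to 175 g, standing upright. Origin: centre of the underside of its brass collar (40 mm across, 6 mm thick); z up along the handle. Above the collar a red square handle, 18 x 18 mm with sides along its x and y, from 6 to 96 mm above the origin. Below the collar a steel sleeve 12 mm across, 35 mm long, and a sprung round-nosed steel tip rod, 7 mm across, ending 70 mm below the origin when not pressed.
- stylus_tip (a joint): How far the sprung tip is pushed up into the stylus (m): 0 free, 0.010 at its stop. It gives from about 1 N, then 0.35 N per mm.
- tip (a point): The very point of the stylus's tip, 70 mm straight below the stylus's origin when free.
- rest: Fixed wooden rest for the stylus: 90 x 90 mm foot, 70 x 70 mm top plate 12 mm thick with its upper face 85 mm above the table and a round hole of 22 mm through its middle. Origin under its centre at table height, z up. The stylus hangs with its tip rod and sleeve through the hole and its collar lying flat on the plate.
- rest_hole (a point): Centre of the rest's hole, level with the plate's upper face (85 mm above the table). With the stylus home, its origin lies here.
- board: Fixed two-tone wooden board lying flat, 170 (x) x 200 (y) x 18 mm, origin under its centre at table height, z up. A pale and a mid-brown panel leave an L-shaped black seam between them: a channel 14 mm wide, 8 mm deep, floor 10 mm above the table, closed at both ends. It runs straight from seam_start along the board's +y to seam_bend, then straight along +x to seam_end. A brass dot (10 mm) lies on a dark wooden end block just beyond the start.
- seam_start (a point): On the seam's floor, mid-channel, 9 mm from its closed brass-dot end: (-50, -80) mm in the board's frame.
- seam_mid1 (a point): On the seam's floor, halfway along the first leg: (-50, -15) mm in the board's frame.
- seam_bend (a point): On the seam's floor, at the right-angled bend: (-50, 50) mm in the board's frame.
- seam_mid2 (a point): On the seam's floor, halfway along the second leg: (5, 50) mm in the board's frame.
- seam_end (a point): On the seam's floor, 9 mm from the other closed end: (60, 50) mm in the board's frame.
- jar_mug: Bystander: jar mug with a brown sleeve and steel lid, 75 mm across, 107 mm tall, handle out to 67 mm along its +x; origin under its centre. It may stand on either side of the board, opposite the rest.
Mind the look-alikes: they are no part of the job. Of the things that look like the stylus, the middle-sized one is meant.

How it is judged:
On the way, in this order (a step that is already met when the one before it is completed fails the run):
1. the stylus is lifted out of its rest (z of stylus in the frame of rest_hole above 0.03 m), for 0.1 s.
2. the tip is on the seam's floor, pressed in by over 1 mm, within 10 mm of the brass-dot end of the seam (horizontal distance between tip and seam_start below 0.01 m and z of tip in the frame of board below 0.0125 m and value of joint stylus_tip above 0.001 m), for 0.05 s.
3. the tip is on the seam's floor, pressed in by over 1 mm, within 10 mm of the middle of the first leg (horizontal distance between tip and seam_mid1 below 0.01 m and z of tip in the frame of board below 0.0125 m and value of joint stylus_tip above 0.001 m), for 0.05 s.
4. the tip is on the seam's floor, pressed in by over 1 mm, within 10 mm of the bend (horizontal distance between tip and seam_bend below 0.01 m and z of tip in the frame of board below 0.0125 m and value of joint stylus_tip above 0.001 m), for 0.05 s.
5. the tip is on the seam's floor, pressed in by over 1 mm, within 10 mm of the middle of the second leg (horizontal distance between tip and seam_mid2 below 0.01 m and z of tip in the frame of board below 0.0125 m and value of joint stylus_tip above 0.001 m), for 0.05 s.
6. the tip is on the seam's floor, pressed in by over 1 mm, within 10 mm of the far end of the seam (horizontal distance between tip and seam_end below 0.01 m and z of tip in the frame of board below 0.0125 m and value of joint stylus_tip above 0.001 m), for 0.05 s.
At the end, for the whole second after the job is handed in: The stylus hangs in its rest again, let go and still: its origin within 11 mm sideways and 4 mm in height of the rest's hole, less than 0.1 rad from upright (horizontal distance between stylus and rest_hole below 0.011 m and z of stylus in the frame of rest_hole between -0.004 and 0.004 m and angle between stylus's own z axis and vertical below 0.1 rad and linear speed of stylus below 0.03 m/s); the robot touches nothing.
It fails at once if the tip leaves the seam's floor by more than 4 mm, or passes less than 25 mm above the board, anywhere but within 20 mm of the seam's two end points (x of tip in the frame of board between -0.085 and 0.085 m and y of tip in the frame of board between -0.1 and 0.1 m and horizontal distance between tip and seam_start above 0.02 m and horizontal distance between tip and seam_end above 0.02 m and z of tip in the frame of board between 0.014 and 0.043 m).
It fails at once if the stylus moves faster than 0.12 m/s with its tip in the seam (beyond 20 mm from the two end points) (x of tip in the frame of board between -0.085 and 0.085 m and y of tip in the frame of board between -0.1 and 0.1 m and horizontal distance between tip and seam_start above 0.02 m and horizontal distance between tip and seam_end above 0.02 m and z of tip in the frame of board below 0.014 m and linear speed of stylus above 0.12 m/s).
It fails at once if the sprung tip is pushed to its stop (over 9.5 mm) (value of joint stylus_tip above 0.0095 m).
It fails at once if the brown jar mug is moved by more than 30 mm (distance of jar_mug from where it was at the start of the episode above 0.03 m).
It also fails if it takes over 64 s, if anything falls off the work surface, if the arm or the gripper's body presses on something with over 40 N, if the wrist force passes 120 N, or if a joint passes its speed limit or range.

ROBOT

A 6-joint arm with a two-finger parallel gripper is mounted at the origin on the work surface. World frame = base frame: x ahead of the robot, y to its left, z up, the work surface at z = 0. Lengths are in m, angles in rad, forces in N, time in s.
With the tool pointing down it reaches from about 0.275 to 0.775 m from the base axis. Payload 14.6 kg.
Tool frame: the origin (TCP) lies on the centre line of the jaws, within the pads' length; the fingertips stand manip.tcp_to_tips ahead of it and the grasp point (between the pads) lies 11 mm behind it (manip.tcp_to_tips is the distance from the TCP to the fingertips, in m); y points along the fingers, x is the direction in which the jaws open and shut, and the axes are right-handed (so a half turn about y gives the same grasp; the last joint's range is limited). The gripper opens to 85 mm and grips with 20 to 120 N. Pads are 22 mm wide; open, the fingers measure 114 mm over their backs; the gripper's body (76 mm by 85 mm) begins 54 mm behind the grasp point. The pads swing forward as they close: fully open they stand 13 mm farther back than shut.
Start: joints at [-1.387, 0.263, -0.048, 1.259, 0, 1.415], TCP at [0.174, -0.495, 0.206] pointing down, gripper open.
Joint ranges: [-2.65, 2.65], [-0.89, 1.7], [-1.18, 1.37], [-2.13, 2.11], [-1.35, 1.29], [-3.14, 3.14]. Speed limits (rad/s): [1.89, 1.89, 2.57, 2.79, 3.14, 3.14].

INTERFACE

Orientations are given as a rotation vector (axis times angle).
In Python, from rig import manip gives the robot as it stands.
- The arm moves only by the tool servo_tool, never from a script. Its argument "plan" is a list of rows, each a list of 3 entries, a list of its own where there are three numbers: the shift along the tool's x, y, z in m, then the turn, a rotation vector about the tool's x, y, z in rad, then the closure, from -1 (fully open) to 1 (shut). In form: [[[x, y, z], [rx, ry, rz], jaw], ...]. A call has 1 to 8 rows; each row is the pose to reach, as a shift and turn from the pose commanded when the call began, along the tool's axes at that moment; what a row does not reach only later rows make up. A row lasts 1/10 s, in which the tool goes at most 50 mm and 8.59 degrees, less where a joint would pass 70% of its speed; a pose out of reach is approached as far as the arm can. A call with a gripper value outside its range is refused whole. The fingers move at their own pace and stop on an object; "force" is the grip in N (left out, the last holds). Time passes only in rows, so rows that repeat a pose let the fingers close. It gives the time, the measured TCP pose, the force and the opening at its end, in the units of the state.
- manip.observe(): the state, without advancing time (a new reading comes with each control period).
- manip.camera(name): name is "scene" or "side" or "wrist"; returns the picture (480x640x3 uint8, red, green, blue); there is no depth.
- manip.camera_info(name): a dict with "mtx" (3x3 intrinsics, pixels), "R" (3x3) and "t" (3): a world point X has camera coordinates R X + t; the wrist camera has in their place "T_tool_cam" (4x4, takes a point from camera to tool coordinates, whose origin is the TCP and whose axes are the tool frame's). Camera axes: x right, y down, z forward; pixel columns grow to the right and rows downward; lengths in m; the calibration is good to about 2 mm. A picture is of the moment at which its call begins: read the wrist's pose just before it. camera_info takes no time and is no camera call.
- manip.finish_job(): hands the job in, once; it reports no verdict.
The state is a dict: "t": time; "joint_positions": joint angles; "joint_velocities": joint speeds; "tau": joint torques, N m; "tcp_pos": TCP position; "orientation": TCP orientation; "contact_force": force on the tool from outside, world axes, zero at the start; "wrist_torque": the same for the moment, N m; "gripper_width": finger opening in m.
Only numpy, scipy, OpenCV 4.12 (cv2) and the standard library are available. Lean on these libraries where they do the work, as an engineer would, in place of code of your own. Each camera call takes 0.05 s, during which the arm holds its last target. There are 200 camera calls.

## Working session

There is one attempt and no reset: what is moved stays moved. The work goes in short steps, Python scripts to look and compute and a tool call to move; the robot and the scene stay as the last step left them, time stands still between calls to the robot, and variables do not carry over. Pictures are saved under pics/ and viewed, about 8 in all and at most 12, crops included, and the job is handed in when it is done.

Besides the shell and the picture viewer there is one more tool, called after ">>>" as name(argument=value, ...) on one line, values as JSON. servo_tool: Moves the arm, as the interface text tells. Its arguments: {"type":"object","properties":{"plan":{"type":"array","items":{"type":"array"}},"force":{"type":"number"}},"required":["plan"]}

```bash
mkdir -p pics; ls; python3 - <<'E'
from rig import manip
import cv2, numpy as np
print(manip.observe(), manip.tcp_to_tips)
for n in("scene","side"):
    cv2.imwrite(f"pics/{n}0.png",manip.camera(n)[:,:,::-1]); print(n,manip.camera_info(n))
print(manip.camera_info("wrist"))
E
```

```text
pics
{'t': 0.0, 'joint_positions': array([-1.38728426e+00,  2.63536710e-01, -4.89176118e-02,  1.25934546e+00,
        2.02355221e-05,  1.41551748e+00]), 'joint_velocities': array([-0.00033198, -0.00153902, -0.00110325, -0.00132468,  0.00025605,
       -0.00130199]), 'tau': array([-4.14788869e-03, -6.37631178e+01,  3.84564400e+01,  1.39286940e-02,
       -3.28785609e-04, -2.37847075e-05]), 'tcp_pos': array([ 0.17444463, -0.49488904,  0.20582503]), 'orientation': array([-1.34990927,  0.95659112, -0.95542396]), 'contact_force': array([ 0.17903391, -0.0138661 , -1.23776258]), 'wrist_torque': array([-0.01891469,  0.00535533, -0.02366057]), 'gripper_width': 0.08530977958227434} 0.008
scene {'mtx': array([[541.82797534,   0.        , 323.69605971],
       [  0.        , 541.82797534, 237.09318486],
       [  0.        ,   0.        ,   1.        ]]), 'R': array([[ 0.44022991,  0.89787078, -0.00506809],
       [ 0.66667926, -0.33064623, -0.6679909 ],
       [-0.60144525,  0.29069078, -0.74415219]]), 't': array([-0.25945555, -0.27510917,  1.57216179])}
side {'mtx': array([[565.20302516,   0.        , 317.60353168],
       [  0.        , 565.20302516, 235.53166553],
       [  0.        ,   0.        ,   1.        ]]), 'R': array([[-0.79654876, -0.60437956,  0.01534369],
       [-0.45047052,  0.57639351, -0.68179676],
       [ 0.40322002, -0.54999625, -0.73138071]]), 't': array([0.45529089, 0.28421118, 1.18138781])}
{'mtx': array([[424.99795679,   0.        , 322.04498318],
       [  0.        , 424.99795679, 238.36342766],
       [  0.        ,   0.        ,   1.        ]]), 'T_tool_cam': array([[ 9.99999296e-01, -6.63255984e-04,  9.83912114e-04,
        -2.88011781e-04],
       [-1.12652502e-03, -2.70195795e-01,  9.62804738e-01,
        -1.68477213e-01],
       [-3.72737088e-04, -9.62805168e-01, -2.70196352e-01,
         6.86450001e-02],
       [ 0.00000000e+00,  0.00000000e+00,  0.00000000e+00,
         1.00000000e+00]])}
```

View pics/scene0.png

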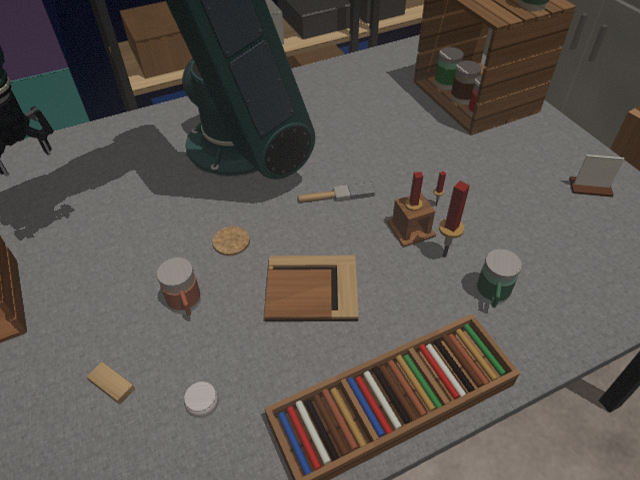

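View pics/side0.png

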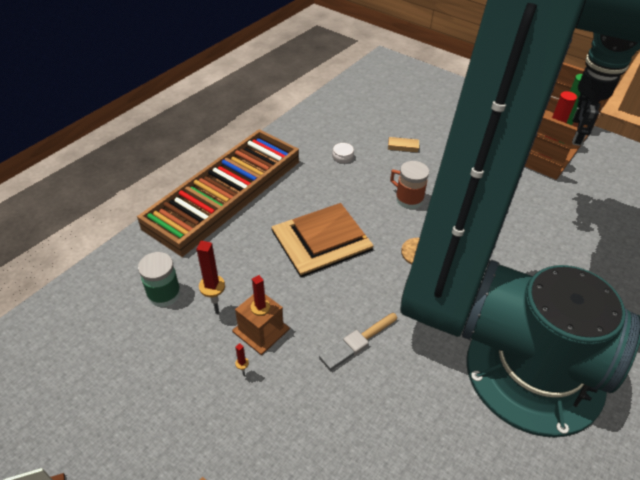

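The scene view shows three red-handled candidates: the one in the wooden rest (scene 417,190; side 259,293), a large one (scene 456,208; side 208,268) and a small one (scene 440,185; side 240,355). The one in the rest is the middle-sized one, so I choose it. The brown mug is at scene (179,284) and the green one is a look-alike. I'll check the choice in a close crop.

```bash
python3 - <<'E'
import cv2, numpy as np
a=cv2.imread("pics/scene0.png");b=cv2.imread("pics/side0.png")
def c(i,x,y,w,h):return cv2.resize(i[y:y+h,x:x+w],(400,300),interpolation=cv2.INTER_CUBIC)
m=np.vstack([np.hstack([c(a,260,245,104,78),c(a,375,165,112,84)]),np.hstack([c(b,265,195,112,84),c(b,190,235,160,120)])])
m=np.clip(m.astype(float)*1.6,0,255).astype(np.uint8)
cv2.imwrite("pics/crop1.png",m)
E
```

```text
(no output)
```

View pics/crop1.png

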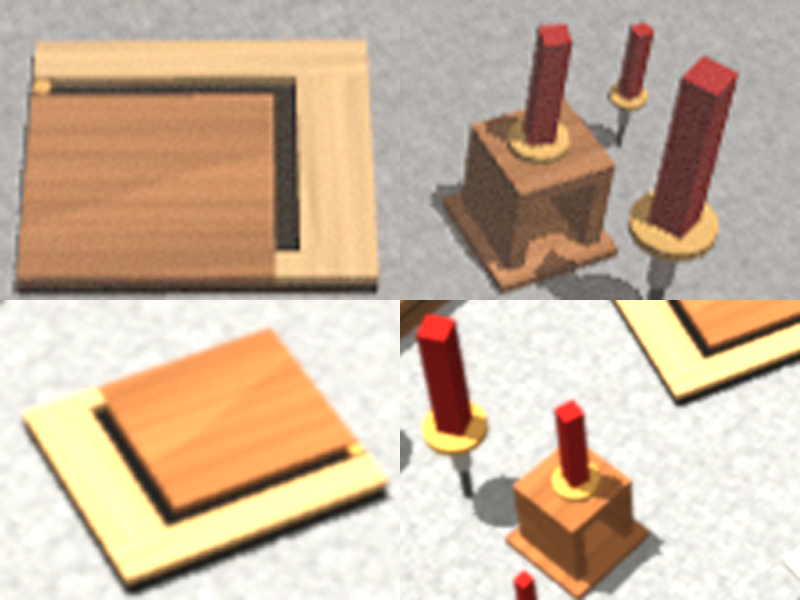

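The close crop confirms that the stylus in the rest is the mid-sized one, and it also shows the brass dot at scene (271,268). Next I cast rays onto the known heights.

```bash
cat > h.py <<'E'
import numpy as np, cv2
from rig import manip
from scipy.spatial.transform import Rotation as Ro
def cam(n,o=None):
    i=manip.camera_info(n);K=np.array(i["mtx"])
    if n=="wrist":
        T=np.array(i["T_tool_cam"]);Rt=Ro.from_rotvec(o["orientation"]).as_matrix()
        C=Rt@T[:3,3]+o["tcp_pos"];R=(Rt@T[:3,:3]).T
        return K,R,-R@C
    return K,np.array(i["R"]),np.array(i["t"])
def ray(c,px,z):
    K,R,t=c;px=np.atleast_2d(px).astype(float)
    d=np.c_[px,np.ones(len(px))]@np.linalg.inv(K).T@R
    C=-R.T@t
    return C+d*((z-C[2])/d[:,2])[:,None]
def proj(c,X):
    K,R,t=c;p=(np.atleast_2d(X)@R.T+t)@K.T
    return p[:,:2]/p[:,2:]
def rigid(m,w):
    m=np.array(m,float);w=np.array(w)[:,:2];a=m-m.mean(0);b=w-w.mean(0)
    th=np.arctan2((a[:,0]*b[:,1]-a[:,1]*b[:,0]).sum(),(a*b).sum())
    R=np.array([[np.cos(th),-np.sin(th)],[np.sin(th),np.cos(th)]]);o=w.mean(0)-R@m.mean(0)
    return o,th,np.linalg.norm(m@R.T+o-w,axis=1)
E
python3 - <<'E'
from h import *
np.set_printoptions(precision=4,suppress=True)
S=cam("scene");D=cam("side")
bc=[[-.085,-.1],[-.085,.1],[.085,.1],[.085,-.1],[-.05+.007,.05-.007],[-.057,.057]]
def u(p,x,y,w,p0=(0,0)): return (np.array(p,float)-p0)*w/400+[x,y]-0.5
sb=u([[37,42],[365,40],[377,277],[17,277],[275,93],[295,79]],260,245,104)
print(rigid(bc,ray(S,sb,.018)))
db=u([[388,485],[130,579],[24,412],[270,330],[183,505],[172,520]],265,195,112,(0,300))
# side: +x,-y is at ~ (270,330)
print(rigid(bc[:5],ray(D,db[:5],.018)))
sr=u([[472,126],[565,100],[613,163],[512,193]],375,165,112,(400,0))
dr=u([[513,490],[572,447],[632,482],[579,532]],190,235,160,(400,300))
for c,p in((S,sr),(D,dr)):
    w=ray(c,p,.085);print(w,w.mean(0),[np.linalg.norm(w[i]-w[i-1]) for i in range(4)])
print("collar",ray(S,u([[539,139]],375,165,112,(400,0)),.09),ray(D,u([[577,480]],190,235,160,(400,300)),.09))
print("htop",ray(S,u([[554,34]],375,165,112,(400,0)),.181),ray(D,u([[569,412]],190,235,160,(400,300)),.181))
print("mug",ray(S,[[177,270]],.107),ray(D,[[412,173]],.107))
print(Ro.from_rotvec(manip.observe()["orientation"]).as_matrix())
E
```

```text
(array([ 0.5765, -0.0243]), np.float64(-0.4558375390532549), array([0.0007, 0.001 , 0.0008, 0.001 , 0.002 , 0.002 ]))
(array([ 0.5751, -0.022 ]), np.float64(-0.45746126770702367), array([0.0034, 0.0016, 0.0011, 0.0033, 0.0051]))
[[0.4839 0.24   0.085 ]
 [0.4902 0.3091 0.085 ]
 [0.5545 0.3045 0.085 ]
 [0.5484 0.231  0.085 ]] [0.5192 0.2712 0.085 ] [np.float64(0.06516417905155646), np.float64(0.06937032470105742), np.float64(0.0645359180179626), np.float64(0.07370453396441003)]
[[0.5538 0.31   0.085 ]
 [0.5447 0.2465 0.085 ]
 [0.4811 0.2433 0.085 ]
 [0.4834 0.3077 0.085 ]] [0.5158 0.2769 0.085 ] [np.float64(0.07046332285274914), np.float64(0.0641478509318044), np.float64(0.0636486898712933), np.float64(0.0645073359929391)]
collar [[0.5182 0.27   0.09  ]] [[0.516  0.2724 0.09  ]]
htop [[0.5171 0.269  0.181 ]] [[0.5164 0.2733 0.181 ]]
mug [[ 0.481  -0.2842  0.107 ]] [[ 0.4766 -0.2713  0.107 ]]
[[ 0.3323 -0.0001  0.9432]
 [-0.9432  0.0009  0.3323]
 [-0.0009 -1.      0.0002]]
```

```bash
python3 - <<'E'
from h import *
np.set_printoptions(precision=4,suppress=True)
S=cam("scene");D=cam("side")
for n,a,b in(("big tip",[446,256],[217,312]),("big top",[460,184],[206,243]),("small tip",[436,205],[244,375]),("smalltop",[441,173],[240,346])):
    P=[np.array(c[0])@np.c_[c[1],c[2]] for c in(S,D)]
    X=cv2.triangulatePoints(P[0],P[1],np.array(a,float),np.array(b,float));print(n,(X[:3]/X[3]).T)
o=manip.observe();R=Ro.from_rotvec(o["orientation"]).as_matrix()
for z in(.30,):
    print("shift",R.T@(np.array([.517,.271,z])-o["tcp_pos"]))
for yw in(1.49,3.06):
    Rt=np.array([[np.sin(yw),0,np.cos(yw)],[-np.cos(yw),0,np.sin(yw)],[0,-1,0]])
    print(yw,Ro.from_matrix(R.T@Rt).as_rotvec(),np.linalg.det(Rt))
E
```

```text
big tip [[0.6299 0.2997 0.002 ]]
big top [[0.6263 0.2942 0.2304]]
small tip [[ 0.4758  0.3777 -0.0001]]
smalltop [[0.4749 0.3751 0.1089]]
shift [-0.6086 -0.0935  0.5776]
1.49 [-0.0007 -1.1513 -0.0007] 1.0
3.06 [-0.0013 -2.7213 -0.    ] 1.0
```

>>> servo_tool(plan=[[[0, -0.05, 0], [0, -0.15, 0], -1], [[-0.03, -0.0935, 0.03], [0, -0.3, 0], -1], [[-0.6086, -0.0935, 0.5776], [0, -2.72, 0], -1], [[-0.6086, -0.0935, 0.5776], [0, -2.72, 0], -1], [[-0.6086, -0.0935, 0.5776], [0, -2.72, 0], -1], [[-0.6086, -0.0935, 0.5776], [0, -2.72, 0], -1], [[-0.6086, -0.0935, 0.5776], [0, -2.72, 0], -1], [[-0.6086, -0.0935, 0.5776], [0, -2.72, 0], -1]])

```text
t: 0.9
tcp_pos: [0.3118, -0.1877, 0.2949]
orientation: [-1.571, 0.021, -0.021]
contact_force: [1.5, -0.7, 0.6]
gripper_width: 0.0854
```

```bash
cat >> h.py <<'E'
def Rt(yw): return np.array([[np.sin(yw),0,np.cos(yw)],[-np.cos(yw),0,np.sin(yw)],[0,-1,0]])
def to(p,yw,o=None):
    o=o or manip.observe();R=Ro.from_rotvec(o["orientation"]).as_matrix()
    print("t",o["t"],"tcp",o["tcp_pos"],"w",o["gripper_width"],"F",o["contact_force"],"shift",np.round(R.T@(np.array(p)-o["tcp_pos"]),4),"turn",np.round(Ro.from_matrix(R.T@Rt(yw)).as_rotvec(),4))
E
python3 -c "
from h import *
to([.517,.271,.30],3.06)"
```

```text
t 0.9 tcp [ 0.31180965 -0.18774028  0.2948996 ] w 0.08543266409878285 F [ 1.50074681 -0.66924567  0.62761231] shift [ 0.1929 -0.0051  0.464 ] turn [ 1.0000e-04 -1.5157e+00  1.0000e-04]
```

>>> servo_tool(plan=[[[0.193, -0.005, 0.464], [0, -1.516, 0], -1], [[0.193, -0.005, 0.464], [0, -1.516, 0], -1], [[0.193, -0.005, 0.464], [0, -1.516, 0], -1], [[0.193, -0.005, 0.464], [0, -1.516, 0], -1], [[0.193, -0.005, 0.464], [0, -1.516, 0], -1], [[0.193, -0.005, 0.464], [0, -1.516, 0], -1], [[0.193, -0.005, 0.464], [0, -1.516, 0], -1], [[0.193, -0.005, 0.464], [0, -1.516, 0], -1]])

```text
t: 1.7
tcp_pos: [0.4749, 0.1714, 0.2987]
orientation: [-1.377, -0.899, 0.899]
contact_force: [1.1, -0.3, 0.5]
gripper_width: 0.0853
```

```bash
python3 -c "
from h import *
to([.517,.271,.30],3.06)"
```

```text
t 1.7 tcp [0.47491427 0.1713879  0.29871338] w 0.0853309493567748 F [ 1.08876369 -0.32737412  0.53123286] shift [ 0.1081 -0.0013  0.0015] turn [-1.000e-04 -3.323e-01 -2.000e-04]
```

>>> servo_tool(plan=[[[0.108, -0.001, 0.0015], [0, -0.332, 0], -1], [[0.108, -0.001, 0.0015], [0, -0.332, 0], -1], [[0.108, -0.001, 0.0015], [0, -0.332, 0], -1], [[0.108, -0.001, 0.0015], [0, -0.332, 0], -1], [[0.108, -0.001, 0.0015], [0, -0.332, 0], -1]])

```text
t: 2.2
tcp_pos: [0.5171, 0.2675, 0.2998]
orientation: [-1.251, -1.142, 1.143]
contact_force: [-1.2, -0.4, 0.1]
gripper_width: 0.0851
```

```bash
python3 - <<'E'
from h import *
to([.517,.271,.30],3.06)
o=manip.observe();im=manip.camera("wrist")
cv2.imwrite("pics/w1.png",im[:,:,::-1]);np.save("w1.npy",[o],allow_pickle=True)
c=cam("wrist",o);print(proj(c,[[.517,.271,.181],[.517,.271,.091],[.517,.271,.085]]))
E
```

```text
t 2.2 tcp [0.5170974  0.26747495 0.29980656] w 0.08506356990116283 F [-1.22971134 -0.35185439  0.14513053] shift [ 0.0035 -0.0002  0.0004] turn [-0.0004 -0.009  -0.0004]
[[327.12801756 220.66221114]
 [326.11548483 197.57057805]
 [326.06408663 196.39840035]]
```

View pics/w1.png

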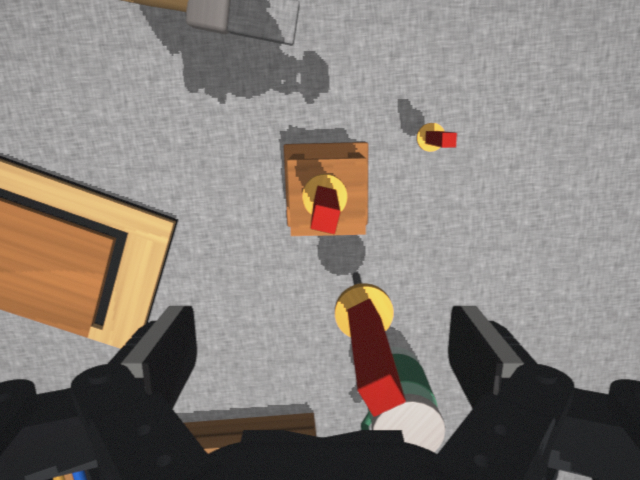

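The wrist view shows the rest's plate at (327,195), the stylus collar at (325,195) and its handle top at (325,219), which matches the projection. I'll measure the handle top's centre and yaw.

```bash
python3 - <<'E'
from h import *
np.set_printoptions(precision=4,suppress=True)
o=np.load("w1.npy",allow_pickle=True)[0];c=cam("wrist",o)
im=cv2.imread("pics/w1.png");hsv=cv2.cvtColor(im,cv2.COLOR_BGR2HSV)
m=cv2.inRange(im,(0,0,160),(90,90,255))
m[:,:280]=0;m[:,370:]=0;m[260:]=0;m[:150]=0
cs,_=cv2.findContours(m,cv2.RETR_EXTERNAL,cv2.CHAIN_APPROX_NONE);k=max(cs,key=cv2.contourArea)
b=cv2.boxPoints(cv2.minAreaRect(k));w=ray(c,b,.181)
print("top",w,w.mean(0),[np.linalg.norm(w[i]-w[i-1]) for i in range(4)])
for i in range(4): d=w[i]-w[i-1];print(np.arctan2(d[1],d[0])%(np.pi/2))
y=cv2.inRange(hsv,(20,120,140),(32,255,255));y[:,:280]=0;y[:,370:]=0;y[:150]=0;y[250:]=0
ys,xs=np.nonzero(y);print("collar box",xs.min(),xs.max(),ys.min(),ys.max())
print("collar c",ray(c,[[(xs.min()+xs.max())/2,(2*ys.min()+xs.max()-xs.min())/2]],.091), ray(c,[[xs.min(),195],[xs.max(),195]],.091))
p=[[287,160],[367,156],[367,233],[291,235]];print("plate?",ray(c,p,.085),ray(c,p,.085).mean(0))
E
```

```text
top [[0.5213 0.2584 0.181 ]
 [0.5047 0.2642 0.181 ]
 [0.5106 0.2808 0.181 ]
 [0.5273 0.2752 0.181 ]] [0.516  0.2697 0.181 ] [np.float64(0.01783339032785015), np.float64(0.017529783121700174), np.float64(0.017554866719220418), np.float64(0.017602861793356135)]
1.2272731770234142
1.2347427499507226
1.2311924217304815
1.250544062488994
collar box 303 346 175 212
collar c [[0.5159 0.2696 0.091 ]] [[0.5128 0.2506 0.091 ]
 [0.5163 0.289  0.091 ]]
plate? [[0.4812 0.2392 0.085 ]
 [0.4842 0.3104 0.085 ]
 [0.5549 0.306  0.085 ]
 [0.5504 0.2351 0.085 ]] [0.5176 0.2727 0.085 ]
```

```bash
python3 -c "
from h import *
to([.5162,.2698,.13],2.806)"
```

```text
t 2.25 tcp [0.51704826 0.26714617 0.30013518] w 0.08530019018554216 F [ 0.71088011 -0.5892562   1.52649368] shift [0.0026 0.1701 0.0011] turn [ 1.000e-04  2.446e-01 -2.000e-04]
```

>>> servo_tool(plan=[[[0.0026, 0.02, 0.001], [0, 0.12, 0], -1], [[0.0026, 0.04, 0.001], [0, 0.245, 0], -1], [[0.0026, 0.07, 0.001], [0, 0.245, 0], -1], [[0.0026, 0.08, 0.001], [0, 0.245, 0], -1], [[0.0026, 0.08, 0.001], [0, 0.245, 0], -1]])

```text
t: 2.75
tcp_pos: [0.5159, 0.2698, 0.2196]
orientation: [-1.349, -0.958, 0.96]
contact_force: [-0.4, -0.4, 0.7]
gripper_width: 0.0854
```

```bash
python3 -c "
from h import *
to([.5162,.2698,.13],2.806)"
```

```text
t 2.75 tcp [0.51591759 0.26978116 0.21958337] w 0.08540265220377405 F [-0.4268204  -0.44528924  0.71788745] shift [ 0.0002  0.0896 -0.0004] turn [-0.0012  0.0008 -0.001 ]
```

>>> servo_tool(plan=[[[0, 0.03, 0], [0, 0, 0], -1], [[0, 0.06, 0], [0, 0, 0], -1], [[0, 0.08, 0], [0, 0, 0], -1], [[0, 0.0895, 0], [0, 0, 0], -1], [[0, 0.0895, 0], [0, 0, 0], 0], [[0, 0.0895, 0], [0, 0, 0], 1], [[0, 0.0895, 0], [0, 0, 0], 1], [[0, 0.0895, 0], [0, 0, 0], 1]], force=50)

```text
t: 3.55
tcp_pos: [0.5172, 0.2711, 0.1313]
orientation: [-1.349, -0.961, 0.959]
contact_force: [-0.0, 0.3, -0.6]
gripper_width: 0.0278
```

>>> servo_tool(plan=[[[0, 0, 0], [0, 0, 0], 1], [[0, 0, 0], [0, 0, 0], 1], [[0, 0, 0], [0, 0, 0], 1], [[0, 0, 0], [0, 0, 0], 1]])

```text
t: 3.95
tcp_pos: [0.517, 0.2709, 0.131]
orientation: [-1.349, -0.961, 0.959]
contact_force: [0.1, -2.2, 5.1]
gripper_width: 0.017
```

```bash
python3 - <<'E'
from h import *
to([.5162,.2698,.13],2.806)
im=np.hstack([manip.camera("scene")[120:280,330:530],manip.camera("side")[200:360,170:370]])
cv2.imwrite("pics/g1.png",cv2.resize(np.clip(im[:,:,::-1]*1.5,0,255).astype(np.uint8),(800,320)))
E
```

```text
t 3.95 tcp [0.51698808 0.27085348 0.13100436] w 0.017021054842398957 F [ 0.0910134  -2.19782504  5.13871522] shift [-0.0013  0.001   0.0004] turn [0.001  0.0019 0.0003]
```

View pics/g1.png

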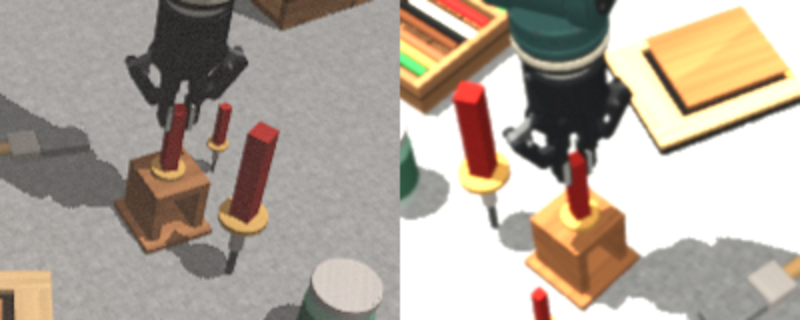

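The stylus is gripped between the pads at 17 mm opening, with its collar still flat on the plate. I lift it straight up.

>>> servo_tool(plan=[[[0, -0.01, 0], [0, 0, 0], 1], [[0, -0.025, 0], [0, 0, 0], 1], [[0, -0.045, 0], [0, 0, 0], 1], [[0, -0.065, 0], [0, 0, 0], 1], [[0, -0.085, 0], [0, 0, 0], 1], [[0, -0.105, 0], [0, 0, 0], 1], [[0, -0.12, 0], [0, 0, 0], 1], [[0, -0.12, 0], [0, 0, 0], 1]])

```text
t: 4.85
tcp_pos: [0.5173, 0.2713, 0.2526]
orientation: [-1.349, -0.963, 0.958]
contact_force: [0.4, 0.5, -1.8]
gripper_width: 0.0169
```

```bash
python3 - <<'E'
from h import *
to([.46,-.02,.26],2.806)
im=np.hstack([manip.camera("scene")[100:260,350:510],manip.camera("side")[200:360,190:350]])
cv2.imwrite("pics/l1.png",im[:,:,::-1])
cv2.imwrite("pics/l1v.png",cv2.resize(np.clip(im[:,:,::-1]*1.5,0,255).astype(np.uint8),(800,400)))
S=cam("scene");D=cam("side");o=manip.observe();p=o["tcp_pos"]
for k in(-.046,-.116):print(proj(S,p+[0,0,k]),proj(D,p+[0,0,k]))
E
```

```text
t 4.85 tcp [0.51728795 0.27127561 0.25255454] w 0.016894988094234495 F [ 0.42852106  0.49662149 -1.80934716] shift [-0.294  -0.008  -0.0412] turn [0.0024 0.0021 0.0021]
[[419.563309   165.65955404]] [[257.07772158 270.99257392]]
[[415.69221991 189.08535479]] [[259.25852274 293.01300238]]
```

View pics/l1v.png

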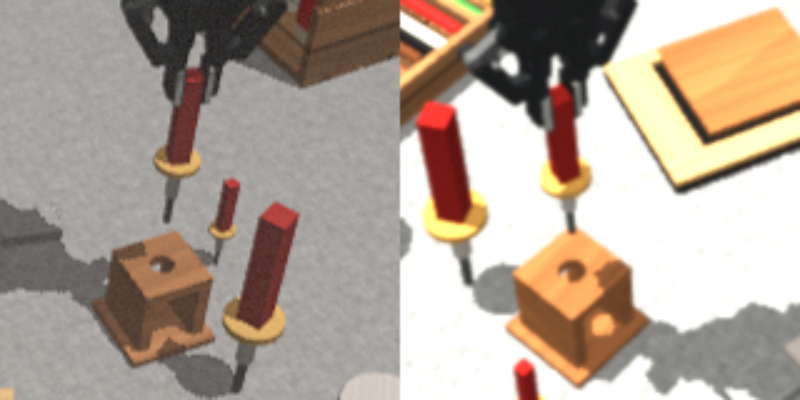

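The stylus is lifted, hanging straight with its tip at scene (417,188), within about 1 px of the prediction. The hole is visible at scene (415,206). I move it high over the board for a wrist view.

```bash
python3 - <<'E'
from h import *
S=cam("scene");D=cam("side")
P=[np.array(c[0])@np.c_[c[1],c[2]] for c in(S,D)]
for n,a,b in(("tip",[167,220],[170,230]),("collar bottom edge mid",[177,163],[166,181]),("hole",[162,264.5],[171,270])):
    a=np.array(a)/2.5+[350,100]-.3;b=np.array(b)/2.5+[190,200]-.3
    X=cv2.triangulatePoints(P[0],P[1],a,b);print(n,(X[:3]/X[3]).T,ray(S,a,.085),ray(D,b,.085))
to([.65,-.05,.30],2.806)
E
```

```text
tip [[0.51819072 0.27239559 0.13894671]] [[0.47134798 0.30925543 0.085     ]] [[0.54850274 0.2440849  0.085     ]]
collar bottom edge mid [[0.51591911 0.27416907 0.20448955]] [[0.404301   0.36414242 0.085     ]] [[0.58693974 0.20567033 0.085     ]]
hole [[0.52053085 0.27350573 0.08340738]] [[0.52115921 0.27180143 0.085     ]] [[0.52025465 0.27496032 0.085     ]]
t 4.95 tcp [0.5166308  0.27097328 0.25016687] w 0.017414977496765283 F [-0.05468084  0.19399716 -1.56135038] shift [-0.2596 -0.0498 -0.2311] turn [-0.      0.0021  0.0001]
```

>>> servo_tool(plan=[[[-0.01, -0.02, -0.01], [0, 0, 0], 1], [[-0.04, -0.05, -0.036], [0, 0, 0], 1], [[-0.075, -0.05, -0.067], [0, 0, 0], 1], [[-0.11, -0.05, -0.098], [0, 0, 0], 1], [[-0.145, -0.05, -0.13], [0, 0, 0], 1], [[-0.18, -0.05, -0.16], [0, 0, 0], 1], [[-0.215, -0.05, -0.191], [0, 0, 0], 1], [[-0.24, -0.05, -0.215], [0, 0, 0], 1]])

```text
t: 5.75
tcp_pos: [0.6415, -0.0289, 0.2991]
orientation: [-1.348, -0.958, 0.96]
contact_force: [-0.2, -0.2, -1.7]
gripper_width: 0.0174
```

>>> servo_tool(plan=[[[-0.015, 0, -0.012], [0, 0, 0], 1], [[-0.02, 0, -0.016], [0, 0, 0], 1], [[-0.02, 0, -0.016], [0, 0, 0], 1], [[-0.02, 0, -0.016], [0, 0, 0], 1]])

```text
t: 6.15
tcp_pos: [0.6494, -0.0491, 0.3004]
orientation: [-1.348, -0.961, 0.961]
contact_force: [-0.1, -0.1, -1.9]
gripper_width: 0.0168
```

```bash
python3 - <<'E'
from h import *
to([.496,-.073,.26],2.806)
o=manip.observe();im=manip.camera("wrist")
cv2.imwrite("pics/w2.png",im[:,:,::-1]);np.save("w2.npy",[o],allow_pickle=True)
E
```

```text
t 6.15 tcp [ 0.6494206 -0.0491346  0.3004338] w 0.016836970130265798 F [-0.10938397 -0.12987032 -1.94702905] shift [-0.0727  0.0405  0.1372] turn [-0.0003  0.003   0.0002]
```

View pics/w2.png

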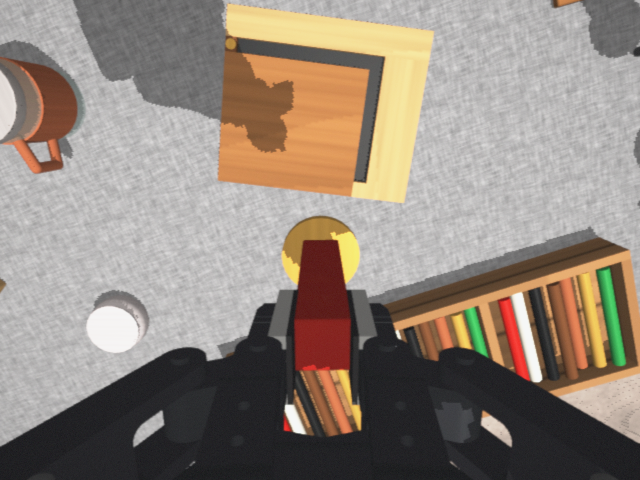

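The wrist view shows the whole board: corners at (228,4), (433,31), (405,203) and (218,180), the dot at (231,43), the bend at (377,62) and the seam end at (361,180). I fit it in this view.

```bash
python3 - <<'E'
from h import *
np.set_printoptions(precision=4,suppress=True)
o=np.load("w2.npy",allow_pickle=True)[0];c=cam("wrist",o)
g=cv2.cvtColor(cv2.imread("pics/w2.png"),cv2.COLOR_BGR2GRAY)
p=np.array([[228,4],[433,31],[405,203],[218,180],[384,57],[369,68],[355,181],[366,183]],np.float32)
q=cv2.cornerSubPix(g,p.copy().reshape(-1,1,2),(4,4),(-1,-1),(3,30,.01)).reshape(-1,2)
print(q)
m=[[-.085,-.1],[-.085,.1],[.085,.1],[.085,-.1],[-.057,.057],[-.043,.043],[.069,.043],[.069,.057]]
for z in (p,q):
    w=ray(c,z,.018);f=rigid(m,w);print(f);print(" corners only",rigid(m[:4],w[:4]),"seam only",rigid(m[4:],w[4:]))
print("dot",ray(c,[[231,43]],.018))
th=-.4565;R=np.array([[np.cos(th),-np.sin(th)],[np.sin(th),np.cos(th)]])
print("dot exp", R@[-.05,-.094]+[.576,-.0235])
E
```

```text
[[228.       4.    ]
 [430.6653  29.7591]
 [402.5872 203.1667]
 [216.4801 180.5415]
 [384.6221  56.2269]
 [368.724   69.2187]
 [353.366  180.9699]
 [365.5365 182.5005]]
(array([ 0.5753, -0.0246]), np.float64(-0.44973345466817016), array([0.0007, 0.0008, 0.0012, 0.0007, 0.0016, 0.0012, 0.0014, 0.0008]))
 corners only (array([ 0.5756, -0.0245]), np.float64(-0.4514240330865557), array([0.0004, 0.001 , 0.001 , 0.0007])) seam only (array([ 0.5754, -0.025 ]), np.float64(-0.44274068689182067), array([0.0013, 0.0011, 0.0012, 0.001 ]))
(array([ 0.5749, -0.0256]), np.float64(-0.4514043930043434), array([0.0016, 0.0022, 0.001 , 0.0007, 0.0004, 0.0006, 0.0009, 0.0005]))
 corners only (array([ 0.5749, -0.026 ]), np.float64(-0.4518993827417308), array([0.002 , 0.002 , 0.0007, 0.0002])) seam only (array([ 0.5748, -0.0251]), np.float64(-0.4528891997457645), array([0.0004, 0.0002, 0.0006, 0.0005]))
dot [[ 0.4883 -0.0875  0.018 ]]
dot exp [ 0.4897 -0.0858]
```

```bash
cat >> h.py <<'E'
O=np.array([.5748,-.0248]);TH=-.453
def bp(x,y,z):
    c,s=np.cos(TH),np.sin(TH);return np.r_[O+[c*x-s*y,s*x+c*y],z]
YW=2.806
E
python3 -c "
from h import *
print(bp(-.05,-.08,0),bp(-.05,.05,0),bp(.06,.05,0))
to(bp(-.05,-.08,.20),YW)"
```

```text
[ 0.4948299  -0.07484781  0.        ] [0.55172634 0.04204015 0.        ] [ 0.65063154 -0.00610299  0.        ]
t 6.2 tcp [ 0.6494235  -0.04896433  0.30064849] w 0.01705730860317237 F [-0.28124519  0.1958007  -1.03152216] shift [-0.0749  0.1006  0.1377] turn [0.0001 0.0034 0.0003]
```

>>> servo_tool(plan=[[[-0.01, 0, 0.02], [0, 0.0034, 0], 1], [[-0.026, 0, 0.05], [0, 0.0034, 0], 1], [[-0.045, 0, 0.085], [0, 0.0034, 0], 1], [[-0.06, 0.02, 0.115], [0, 0.0034, 0], 1], [[-0.0749, 0.05, 0.1377], [0, 0.0034, 0], 1], [[-0.0749, 0.08, 0.1377], [0, 0.0034, 0], 1], [[-0.0749, 0.1, 0.1377], [0, 0.0034, 0], 1], [[-0.0749, 0.1, 0.1377], [0, 0.0034, 0], 1]])

```text
t: 7.0
tcp_pos: [0.4935, -0.0747, 0.1989]
orientation: [-1.347, -0.957, 0.959]
contact_force: [-0.1, 0.1, -0.1]
gripper_width: 0.0172
```

```bash
python3 -c "
from h import *
to(bp(-.05,-.08,.155),YW)"
```

```text
t 7.0 tcp [ 0.49348555 -0.07469645  0.19885294] w 0.017232068227948035 F [-0.08021372  0.13852983 -0.1310168 ] shift [ 0.0003  0.0438 -0.0014] turn [-0.0029 -0.0002  0.    ]
```

>>> servo_tool(plan=[[[0.0, 0.02, -0.0005], [0, 0, 0], 1], [[0.0, 0.04, -0.0005], [0, 0, 0], 1], [[0.0, 0.044, -0.0005], [0, 0, 0], 1], [[0.0, 0.044, -0.0005], [0, 0, 0], 1], [[0.0, 0.044, -0.0005], [0, 0, 0], 1]])

```text
t: 7.5
tcp_pos: [0.4962, -0.0761, 0.1577]
orientation: [-1.351, -0.959, 0.957]
contact_force: [-0.5, -0.6, -0.4]
gripper_width: 0.0171
```

```bash
python3 - <<'E'
from h import *
to(bp(-.05,-.08,.122),YW)
S=cam("scene");D=cam("side");o=manip.observe();p=o["tcp_pos"]
a=manip.camera("scene");b=manip.camera("side")
cv2.imwrite("pics/s3.png",a[:,:,::-1]);cv2.imwrite("pics/d3.png",b[:,:,::-1])
for c in(S,D):print(proj(c,[p-[0,0,.116],p-[0,0,.046],bp(-.05,-.08,.01)]))
f=lambda i,x,y:cv2.resize(i[y:y+90,x:x+90],(400,400),interpolation=cv2.INTER_CUBIC)
q=proj(S,p-[0,0,.08])[0].astype(int)-45;r=proj(D,p-[0,0,.08])[0].astype(int)-45;print(q,r)
cv2.imwrite("pics/c3.png",np.clip(np.hstack([f(a,*q),f(b,*r)])[:,:,::-1]*1.6,0,255).astype(np.uint8))
E
```

```text
t 7.5 tcp [ 0.49624613 -0.07614487  0.15769215] w 0.017079643694376066 F [-0.49927587 -0.61226723 -0.42020934] shift [0.0008 0.0357 0.0018] turn [ 0.0016 -0.001   0.0001]
[[275.05389352 260.64561578]
 [272.72086004 240.01251646]
 [276.32836912 268.78966355]]
[[360.88707401 230.80508451]
 [362.99118664 210.51943025]
 [360.16045791 240.06408367]]
[228 205] [316 175]
```

View pics/c3.png

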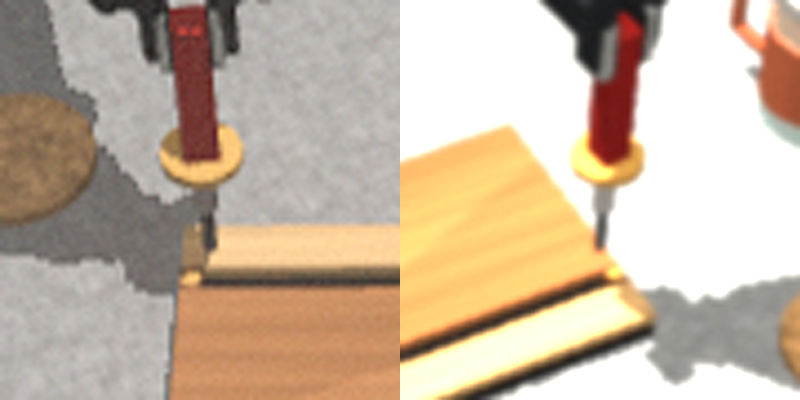

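The tip hangs above the start of the seam: scene (275.5,260.8) against a predicted (275.1,260.6), and side (361,230.6) against (360.9,230.8), so they agree. The TCP readings are noisy, so I average several before descending.

```bash
cat >> h.py <<'E'
def avg(n=8):
    L=[]
    for i in range(n): manip.camera("wrist");L.append(manip.observe())
    o=dict(L[-1]);
    for k in("tcp_pos","orientation","contact_force"):o[k]=np.mean([l[k] for l in L],0)
    print("std",np.std([l["tcp_pos"] for l in L],0));return o
E
python3 -c "
from h import *
to(bp(-.05,-.08,.122),YW,avg())"
```

```text
std [1.59131233e-04 1.97489591e-05 2.86661553e-04]
t 8.0 tcp [ 0.49581057 -0.07627128  0.15675146] w 0.01720610500631801 F [-0.11844774  0.09833228 -1.01223922] shift [0.001  0.0348 0.0014] turn [ 0.0005 -0.0014  0.    ]
```

>>> servo_tool(plan=[[[0.001, 0.008, 0.0014], [0, -0.001, 0], 1], [[0.001, 0.015, 0.0014], [0, -0.001, 0], 1], [[0.001, 0.022, 0.0014], [0, -0.001, 0], 1], [[0.001, 0.027, 0.0014], [0, -0.001, 0], 1], [[0.001, 0.029, 0.0014], [0, -0.001, 0], 1], [[0.001, 0.031, 0.0014], [0, -0.001, 0], 1], [[0.001, 0.0325, 0.0014], [0, -0.001, 0], 1], [[0.001, 0.0325, 0.0014], [0, -0.001, 0], 1]])

```text
t: 8.8
tcp_pos: [0.4947, -0.0748, 0.1239]
orientation: [-1.35, -0.958, 0.958]
contact_force: [-0.4, 0.1, 0.9]
gripper_width: 0.0169
```

```bash
python3 -c "
from h import *
to(bp(-.05,-.08,.122),YW,avg(4))"
```

```text
std [7.25370924e-06 8.05874842e-06 2.11322710e-05]
t 9.0 tcp [ 0.49470255 -0.07483709  0.12405913] w 0.01732836089672999 F [-0.13815284 -0.20407145  0.56757542] shift [ 0.      0.0021 -0.0001] turn [ 0.0003 -0.0004 -0.    ]
```

```bash
python3 -c "
from h import *
R=Rt(YW)
for a in((0,.026),(.0275,0)):
    d=bp(*a,0)-bp(0,0,0);v=R.T@d;print(v);print([[round(x,4) for x in v*k/8] for k in range(1,9)])"
```

```text
[ 0.02582101  0.         -0.00304558]
[[np.float64(0.0032), np.float64(0.0), np.float64(-0.0004)], [np.float64(0.0065), np.float64(0.0), np.float64(-0.0008)], [np.float64(0.0097), np.float64(0.0), np.float64(-0.0011)], [np.float64(0.0129), np.float64(0.0), np.float64(-0.0015)], [np.float64(0.0161), np.float64(0.0), np.float64(-0.0019)], [np.float64(0.0194), np.float64(0.0), np.float64(-0.0023)], [np.float64(0.0226), np.float64(0.0), np.float64(-0.0027)], [np.float64(0.0258), np.float64(0.0), np.float64(-0.003)]]
[-0.00322129  0.         -0.02731068]
[[np.float64(-0.0004), np.float64(0.0), np.float64(-0.0034)], [np.float64(-0.0008), np.float64(0.0), np.float64(-0.0068)], [np.float64(-0.0012), np.float64(0.0), np.float64(-0.0102)], [np.float64(-0.0016), np.float64(0.0), np.float64(-0.0137)], [np.float64(-0.002), np.float64(0.0), np.float64(-0.0171)], [np.float64(-0.0024), np.float64(0.0), np.float64(-0.0205)], [np.float64(-0.0028), np.float64(0.0), np.float64(-0.0239)], [np.float64(-0.0032), np.float64(0.0), np.float64(-0.0273)]]
```

>>> servo_tool(plan=[[[0, 0.001, 0], [0, 0, 0], 1], [[0, 0.002, 0], [0, 0, 0], 1], [[0, 0.0024, 0], [0, 0, 0], 1], [[0, 0.0024, 0], [0, 0, 0], 1], [[0, 0.0024, 0], [0, 0, 0], 1]])

```text
t: 9.5
tcp_pos: [0.4947, -0.0748, 0.1215]
orientation: [-1.35, -0.958, 0.958]
contact_force: [-0.2, -0.5, 1.2]
gripper_width: 0.0174
```

```bash
python3 -c "
from h import *
to(bp(-.05,-.08,.1216),YW,avg(4))"
```

```text
std [1.65726029e-05 3.27203319e-06 8.70775390e-06]
t 9.7 tcp [ 0.49466572 -0.07483497  0.12152344] w 0.01717845200409576 F [-0.04814522 -0.37577182  1.43145063] shift [ 0.     -0.0001 -0.0002] turn [ 0.0001 -0.0004 -0.    ]
```

Force rose 0.9 N over 2.5 mm, which matches the tip spring, so the press is about 4.5 mm. I run the first leg.

>>> servo_tool(plan=[[[0.0032, 0, -0.0004], [0, 0, 0], 1], [[0.0065, 0, -0.0008], [0, 0, 0], 1], [[0.0097, 0, -0.0011], [0, 0, 0], 1], [[0.0129, 0, -0.0015], [0, 0, 0], 1], [[0.0161, 0, -0.0019], [0, 0, 0], 1], [[0.0194, 0, -0.0023], [0, 0, 0], 1], [[0.0226, 0, -0.0027], [0, 0, 0], 1], [[0.0258, 0, -0.003], [0, 0, 0], 1]])

```text
t: 10.5
tcp_pos: [0.5061, -0.0512, 0.1215]
orientation: [-1.35, -0.958, 0.958]
contact_force: [-0.3, -1.7, 1.0]
gripper_width: 0.0169
```

```bash
python3 -c "
from h import *
to(bp(-.05,-.054,.1216),YW)"
```

```text
t 10.5 tcp [ 0.50610396 -0.05118432  0.12146403] w 0.016859015034485367 F [-0.30490524 -1.69277257  1.02365752] shift [-0.0002 -0.0001 -0.0002] turn [ 0.     -0.0003 -0.    ]
```

>>> servo_tool(plan=[[[0.0032, 0, -0.0004], [0, 0, 0], 1], [[0.0065, 0, -0.0008], [0, 0, 0], 1], [[0.0097, 0, -0.0011], [0, 0, 0], 1], [[0.0129, 0, -0.0015], [0, 0, 0], 1], [[0.0161, 0, -0.0019], [0, 0, 0], 1], [[0.0194, 0, -0.0023], [0, 0, 0], 1], [[0.0226, 0, -0.0027], [0, 0, 0], 1], [[0.0258, 0, -0.003], [0, 0, 0], 1]])

```text
t: 11.3
tcp_pos: [0.5174, -0.0278, 0.1214]
orientation: [-1.35, -0.958, 0.958]
contact_force: [-0.2, -1.8, 2.1]
gripper_width: 0.0172
```

>>> servo_tool(plan=[[[0.0032, 0, -0.0004], [0, 0, 0], 1], [[0.0065, 0, -0.0008], [0, 0, 0], 1], [[0.0097, 0, -0.0011], [0, 0, 0], 1], [[0.0129, 0, -0.0015], [0, 0, 0], 1], [[0.0161, 0, -0.0019], [0, 0, 0], 1], [[0.0194, 0, -0.0023], [0, 0, 0], 1], [[0.0226, 0, -0.0027], [0, 0, 0], 1], [[0.0258, 0, -0.003], [0, 0, 0], 1]])

```text
t: 12.1
tcp_pos: [0.5288, -0.0045, 0.1215]
orientation: [-1.35, -0.958, 0.958]
contact_force: [-0.8, -1.3, 1.2]
gripper_width: 0.0172
```

```bash
python3 -c "
from h import *
to(bp(-.05,-.002,.1216),YW)
S=cam('scene');D=cam('side');p=manip.observe()['tcp_pos']
a=manip.camera('scene');b=manip.camera('side')
for c in(S,D):print(proj(c,[p-[0,0,.076+.0355],p-[0,0,.046],bp(-.05,-.002,.01)]))
f=lambda i,x,y:cv2.resize(i[y:y+90,x:x+90],(400,400),interpolation=cv2.INTER_CUBIC)
q=proj(S,p-[0,0,.08])[0].astype(int)-45;r=proj(D,p-[0,0,.08])[0].astype(int)-45
cv2.imwrite('pics/c4.png',np.clip(np.hstack([f(a,*q),f(b,*r)])[:,:,::-1]*1.6,0,255).astype(np.uint8))
"
```

```text
t 12.1 tcp [ 0.5287894  -0.00446479  0.12147972] w 0.01720391708893355 F [-0.79677187 -1.34855976  1.16198394] shift [-0.0002 -0.0001 -0.0003] turn [ 0.     -0.0004  0.    ]
[[310.32828696 268.51941884]
 [309.63348787 249.9886035 ]
 [310.26254864 268.60619295]]
[[332.62500249 250.42853441]
 [333.58460201 232.15012581]
 [332.62675172 250.32950466]]
```

View pics/c4.png

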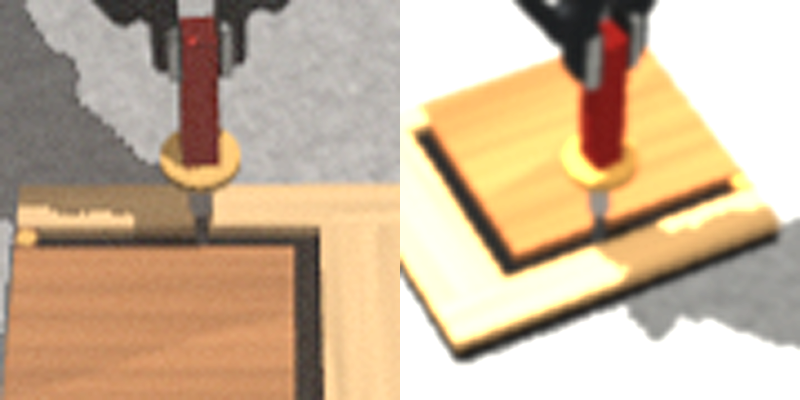

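The tip sits mid-channel at scene crop (203,238), with no sign of side-wall load. I continue to the bend.

>>> servo_tool(plan=[[[0.0032, 0, -0.0004], [0, 0, 0], 1], [[0.0065, 0, -0.0008], [0, 0, 0], 1], [[0.0097, 0, -0.0011], [0, 0, 0], 1], [[0.0129, 0, -0.0015], [0, 0, 0], 1], [[0.0161, 0, -0.0019], [0, 0, 0], 1], [[0.0194, 0, -0.0023], [0, 0, 0], 1], [[0.0226, 0, -0.0027], [0, 0, 0], 1], [[0.0258, 0, -0.003], [0, 0, 0], 1]])

```text
t: 13.0
tcp_pos: [0.5401, 0.0189, 0.1215]
orientation: [-1.35, -0.958, 0.958]
contact_force: [-0.3, -2.5, 1.8]
gripper_width: 0.0169
```

>>> servo_tool(plan=[[[0.0032, 0, -0.0004], [0, 0, 0], 1], [[0.0065, 0, -0.0008], [0, 0, 0], 1], [[0.0097, 0, -0.0011], [0, 0, 0], 1], [[0.0129, 0, -0.0015], [0, 0, 0], 1], [[0.0161, 0, -0.0019], [0, 0, 0], 1], [[0.0194, 0, -0.0023], [0, 0, 0], 1], [[0.0226, 0, -0.0027], [0, 0, 0], 1], [[0.0258, 0, -0.003], [0, 0, 0], 1]])

```text
t: 13.8
tcp_pos: [0.5514, 0.0423, 0.1215]
orientation: [-1.35, -0.958, 0.958]
contact_force: [-1.5, -1.8, 0.4]
gripper_width: 0.0173
```

```bash
python3 -c "
from h import *
to(bp(-.05,.05,.1216),YW,avg(3))"
```

```text
std [1.10748491e-05 7.94662728e-05 1.77131954e-05]
t 13.95 tcp [0.55159147 0.04256772 0.12148373] w 0.017250625686004113 F [0.14829977 0.66687674 1.3874107 ] shift [-0.0005 -0.0001 -0.0003] turn [ 0.0001 -0.0001  0.0006]
```

>>> servo_tool(plan=[[[-0.0008, 0, -0.0034], [0, 0, 0], 1], [[-0.0013, 0, -0.0068], [0, 0, 0], 1], [[-0.0017, 0, -0.0102], [0, 0, 0], 1], [[-0.0021, 0, -0.0137], [0, 0, 0], 1], [[-0.0025, 0, -0.0171], [0, 0, 0], 1], [[-0.0029, 0, -0.0205], [0, 0, 0], 1], [[-0.0033, 0, -0.0239], [0, 0, 0], 1], [[-0.0037, 0, -0.0273], [0, 0, 0], 1]])

```text
t: 14.75
tcp_pos: [0.5761, 0.0294, 0.1215]
orientation: [-1.35, -0.958, 0.958]
contact_force: [-3.0, 1.2, 2.3]
gripper_width: 0.017
```

>>> servo_tool(plan=[[[-0.0004, 0, -0.0034], [0, 0, 0], 1], [[-0.0008, 0, -0.0068], [0, 0, 0], 1], [[-0.0012, 0, -0.0102], [0, 0, 0], 1], [[-0.0016, 0, -0.0137], [0, 0, 0], 1], [[-0.002, 0, -0.0171], [0, 0, 0], 1], [[-0.0024, 0, -0.0205], [0, 0, 0], 1], [[-0.0028, 0, -0.0239], [0, 0, 0], 1], [[-0.0032, 0, -0.0273], [0, 0, 0], 1]])

```text
t: 15.55
tcp_pos: [0.6008, 0.0174, 0.1215]
orientation: [-1.35, -0.958, 0.958]
contact_force: [-1.9, 0.6, 0.5]
gripper_width: 0.0173
```

```bash
python3 -c "
from h import *
to(bp(.005,.05,.1216),YW)"
```

```text
t 15.55 tcp [0.60084527 0.01738558 0.12145541] w 0.01733843306653314 F [-1.88918472  0.64664401  0.46497213] shift [ 0.0007 -0.0001 -0.0001] turn [-0.     -0.0004 -0.    ]
```

>>> servo_tool(plan=[[[-0.0002, 0, -0.0034], [0, 0, 0], 1], [[-0.0004, 0, -0.0068], [0, 0, 0], 1], [[-0.0007, 0, -0.0102], [0, 0, 0], 1], [[-0.0011, 0, -0.0137], [0, 0, 0], 1], [[-0.0015, 0, -0.0171], [0, 0, 0], 1], [[-0.0019, 0, -0.0205], [0, 0, 0], 1], [[-0.0023, 0, -0.0239], [0, 0, 0], 1], [[-0.0027, 0, -0.0273], [0, 0, 0], 1]])

```text
t: 16.35
tcp_pos: [0.6257, 0.0058, 0.1215]
orientation: [-1.35, -0.958, 0.958]
contact_force: [-1.2, 0.6, 1.2]
gripper_width: 0.0169
```

>>> servo_tool(plan=[[[-0.0004, 0, -0.0034], [0, 0, 0], 1], [[-0.0008, 0, -0.0068], [0, 0, 0], 1], [[-0.0012, 0, -0.0102], [0, 0, 0], 1], [[-0.0016, 0, -0.0137], [0, 0, 0], 1], [[-0.002, 0, -0.0171], [0, 0, 0], 1], [[-0.0024, 0, -0.0205], [0, 0, 0], 1], [[-0.0028, 0, -0.0239], [0, 0, 0], 1], [[-0.0031, 0, -0.0265], [0, 0, 0], 1]])

```text
t: 17.15
tcp_pos: [0.6498, -0.0059, 0.1214]
orientation: [-1.35, -0.958, 0.958]
contact_force: [-1.3, -0.1, 1.2]
gripper_width: 0.0176
```

```bash
python3 -c "
from h import *
to(bp(.06,.05,.1216),YW,avg(4))"
```

```text
std [1.01094490e-04 5.68784541e-05 5.99777080e-05]
t 17.35 tcp [ 0.64989055 -0.00593291  0.12147647] w 0.016976635286095564 F [-0.16441077  0.0364097   1.35043518] shift [ 0.0001 -0.0001 -0.0008] turn [ 0.0005 -0.0005 -0.0001]
```

The tip is at the seam's far end, within 1 mm, with the press unchanged. I lift it straight up.

>>> servo_tool(plan=[[[0, -0.008, 0], [0, 0, 0], 1], [[0, -0.02, 0], [0, 0, 0], 1], [[0, -0.04, 0], [0, 0, 0], 1], [[0, -0.06, 0], [0, 0, 0], 1], [[0, -0.085, 0], [0, 0, 0], 1], [[0, -0.11, 0], [0, 0, 0], 1], [[0, -0.135, 0], [0, 0, 0], 1], [[0, -0.145, 0], [0, 0, 0], 1]])

```text
t: 18.15
tcp_pos: [0.6499, -0.0057, 0.27]
orientation: [-1.352, -0.961, 0.956]
contact_force: [-0.7, -0.1, -1.8]
gripper_width: 0.0171
```

```bash
python3 -c "
from h import *
to([.518,.272,.265],YW,avg(4))"
```

```text
std [2.59529409e-04 2.78864531e-05 1.49958797e-03]
t 18.35 tcp [ 0.64982817 -0.00574013  0.26829321] w 0.017192853888749974 F [-0.33290734 -0.3050083  -1.00800959] shift [0.2188 0.0029 0.216 ] turn [ 0.0024 -0.0004  0.0005]
```

>>> servo_tool(plan=[[[0.01, 0, 0.01], [0, 0, 0], 1], [[0.035, 0, 0.035], [0, 0, 0], 1], [[0.065, 0, 0.065], [0, 0, 0], 1], [[0.095, 0, 0.095], [0, 0, 0], 1], [[0.125, 0, 0.124], [0, 0, 0], 1], [[0.155, 0, 0.153], [0, 0, 0], 1], [[0.18, 0, 0.178], [0, 0, 0], 1], [[0.2, 0, 0.198], [0, 0, 0], 1]])

```text
t: 19.15
tcp_pos: [0.5263, 0.2505, 0.266]
orientation: [-1.349, -0.958, 0.96]
contact_force: [-0.2, -0.1, -1.7]
gripper_width: 0.0168
```

>>> servo_tool(plan=[[[0.012, 0, 0.012], [0, 0, 0], 1], [[0.0188, 0, 0.018], [0, 0, 0], 1], [[0.0188, 0, 0.018], [0, 0, 0], 1], [[0.0188, 0, 0.018], [0, 0, 0], 1], [[0.0188, 0, 0.018], [0, 0, 0], 1]])

```text
t: 19.65
tcp_pos: [0.5182, 0.2712, 0.2663]
orientation: [-1.35, -0.957, 0.957]
contact_force: [-0.7, -0.9, -0.3]
gripper_width: 0.0172
```

```bash
python3 -c "
from h import *
to([.518,.272,.22],YW,avg(5))"
```

```text
std [9.23052416e-05 1.63403851e-04 2.64077831e-05]
t 19.9 tcp [0.51804904 0.27143151 0.26641239] w 0.016929117098366624 F [-0.05446563 -0.18201618 -1.20074935] shift [0.0005 0.0464 0.0002] turn [-0.     -0.0014 -0.0001]
```

>>> servo_tool(plan=[[[0.0005, 0.015, 0.0002], [0, -0.001, 0], 1], [[0.0005, 0.03, 0.0002], [0, -0.001, 0], 1], [[0.0005, 0.045, 0.0002], [0, -0.001, 0], 1], [[0.0005, 0.05, 0.0002], [0, -0.001, 0], 1], [[0.0005, 0.05, 0.0002], [0, -0.001, 0], 1]])

```text
t: 20.4
tcp_pos: [0.5175, 0.2724, 0.2162]
orientation: [-1.349, -0.958, 0.96]
contact_force: [0.1, 0.2, -1.0]
gripper_width: 0.0171
```

```bash
python3 -c "
from h import *
to([.518,.272,.131],YW,avg(4))
a=manip.camera('scene');b=manip.camera('side');S=cam('scene');D=cam('side');p=manip.observe()['tcp_pos']
f=lambda i,x,y:cv2.resize(i[y:y+80,x:x+80],(400,400),interpolation=cv2.INTER_CUBIC)
for c in(S,D):print(proj(c,[p-[0,0,.116],[.518,.272,.085],[.5205,.2735,.085]]))
cv2.imwrite('pics/c5.png',np.clip(np.hstack([f(a,375,155),f(b,220,260)])[:,:,::-1]*1.6,0,255).astype(np.uint8))
"
```

```text
std [1.12618099e-04 6.67746009e-05 1.75537408e-04]
t 20.6 tcp [0.51791661 0.27264465 0.21709704] w 0.017290388279457055 F [ 0.0508401  -0.26111822 -0.61511671] shift [-0.0006  0.0861 -0.0002] turn [0.0005 0.0005 0.0004]
[[414.89694487 199.62884534]
 [413.84603633 204.62653926]
 [414.96125157 205.09673805]]
[[259.19705306 302.9850665 ]
 [259.85571754 307.32472916]
 [258.47505065 307.18814216]]
```

View pics/c5.png

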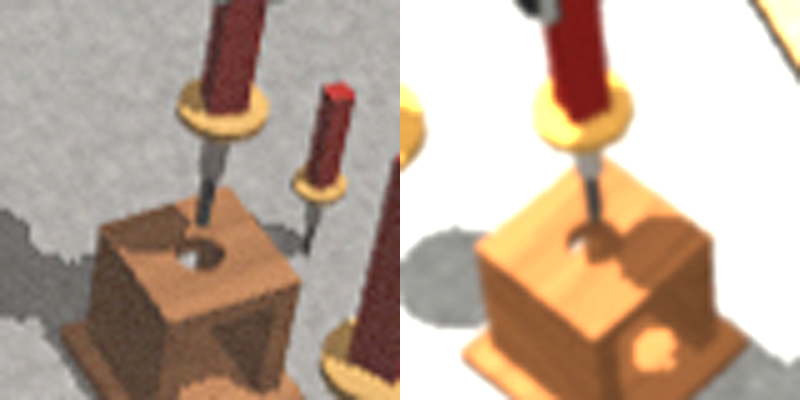

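The tip is just over the hole, scene crop (203,225) with the hole at (200,253). The projected offset is about 1 mm, so I correct by that and lower in.

>>> servo_tool(plan=[[[0, 0.01, -0.001], [0, 0, 0], 1], [[0, 0.022, -0.001], [0, 0, 0], 1], [[0, 0.035, -0.001], [0, 0, 0], 1], [[0, 0.048, -0.001], [0, 0, 0], 1], [[0, 0.06, -0.001], [0, 0, 0], 1], [[0, 0.07, -0.001], [0, 0, 0], 1], [[0, 0.077, -0.001], [0, 0, 0], 1], [[0, 0.08, -0.001], [0, 0, 0], 1]])

```text
t: 21.5
tcp_pos: [0.5184, 0.2722, 0.1357]
orientation: [-1.349, -0.958, 0.96]
contact_force: [0.1, -0.1, -1.1]
gripper_width: 0.0167
```

```bash
python3 -c "
from h import *
to([.519,.2725,.131],YW,avg(4))"
```

```text
std [1.64049910e-04 5.62433523e-05 4.39613289e-04]
t 21.7 tcp [0.51863505 0.27229532 0.1363796 ] w 0.01708173302751823 F [-0.09810203  0.42309674 -1.08636793] shift [ 0.0003  0.0054 -0.0003] turn [-0.      0.0006 -0.    ]
```

No contact, and the force is just the weight. I make the last 5 mm slowly.

>>> servo_tool(plan=[[[0, 0.002, 0], [0, 0, 0], 1], [[0, 0.0035, 0], [0, 0, 0], 1], [[0, 0.0045, 0], [0, 0, 0], 1], [[0, 0.0052, 0], [0, 0, 0], 1], [[0, 0.0052, 0], [0, 0, 0], 1], [[0, 0.0052, 0], [0, 0, 0], 1]])

```text
t: 22.3
tcp_pos: [0.5186, 0.2723, 0.1313]
orientation: [-1.349, -0.959, 0.959]
contact_force: [0.0, -0.0, -1.3]
gripper_width: 0.0171
```

```bash
python3 -c "
from h import *
to([.519,.2725,.131],YW,avg(4))"
```

```text
std [1.28909418e-05 6.44990532e-06 7.19577262e-06]
t 22.5 tcp [0.51864963 0.27229143 0.13132225] w 0.01734022394527262 F [-0.24373008 -0.03398651 -0.92369317] shift [ 0.0003  0.0003 -0.0003] turn [0.0001 0.0006 0.0001]
```

>>> servo_tool(plan=[[[0, 0.0004, 0], [0, 0, 0], 1], [[0, 0.0008, 0], [0, 0, 0], 1], [[0, 0.0008, 0], [0, 0, 0], 1]])

```text
t: 22.8
tcp_pos: [0.5188, 0.2723, 0.131]
orientation: [-1.35, -0.96, 0.958]
contact_force: [-1.6, -0.4, 6.2]
gripper_width: 0.0172
```

```bash
python3 -c "
from h import *
to([.519,.2725,.131],YW,avg(4))"
```

```text
std [7.99969642e-06 1.49746152e-05 6.46962710e-06]
t 23.0 tcp [0.51878387 0.27227279 0.13102221] w 0.016816836073130434 F [-1.72806688 -1.0110453   6.33299612] shift [ 0.0003  0.     -0.0001] turn [0.0007 0.0006 0.0004]
```

The collar has landed at z 0.131, the same height as at the grasp. I release and back off upward.

>>> servo_tool(plan=[[[0, -0.0003, 0], [0, 0, 0], 0.6], [[0, -0.0003, 0], [0, 0, 0], 0], [[0, -0.0003, 0], [0, 0, 0], -1], [[0, -0.0003, 0], [0, 0, 0], -1], [[0, -0.0003, 0], [0, 0, 0], -1], [[0, -0.0003, 0], [0, 0, 0], -1], [[0, -0.0003, 0], [0, 0, 0], -1], [[0, -0.0003, 0], [0, 0, 0], -1]], force=20)

```text
t: 23.8
tcp_pos: [0.5186, 0.2723, 0.1308]
orientation: [-1.349, -0.959, 0.959]
contact_force: [0.3, -0.3, -0.8]
gripper_width: 0.0857
```

>>> servo_tool(plan=[[[0, -0.015, 0], [0, 0, 0], -1], [[0, -0.035, 0], [0, 0, 0], -1], [[0, -0.06, 0], [0, 0, 0], -1], [[0, -0.09, 0], [0, 0, 0], -1], [[0, -0.12, 0], [0, 0, 0], -1], [[0, -0.15, 0], [0, 0, 0], -1], [[0, -0.17, 0], [0, 0, 0], -1], [[0, -0.17, 0], [0, 0, 0], -1]])

```text
t: 24.6
tcp_pos: [0.5194, 0.2726, 0.3032]
orientation: [-1.35, -0.962, 0.956]
contact_force: [0.5, 0.2, -0.9]
gripper_width: 0.0854
```

```bash
python3 -c "
from h import *
to([.519,.2725,.131],YW)
w=manip.camera('wrist');a=manip.camera('scene');b=manip.camera('side')
s=np.zeros((300,800,3),np.uint8);s[:,:400]=cv2.resize(a,(400,300));s[:,400:]=cv2.resize(b,(400,300))
f=lambda i,x,y:cv2.resize(i[y:y+75,x:x+100],(400,300),interpolation=cv2.INTER_CUBIC)
s=np.vstack([s,np.hstack([f(a,370,165),f(w,275,150)])])
cv2.imwrite('pics/end.png',np.clip(s[:,:,::-1]*1.4,0,255).astype(np.uint8))
"
```

```text
t 24.6 tcp [0.51943954 0.2725713  0.30323874] w 0.0854352641044132 F [ 0.54099957  0.23072564 -0.90849155] shift [-0.0006  0.1722  0.0009] turn [0.0031 0.0006 0.0025]
```

View pics/end.png

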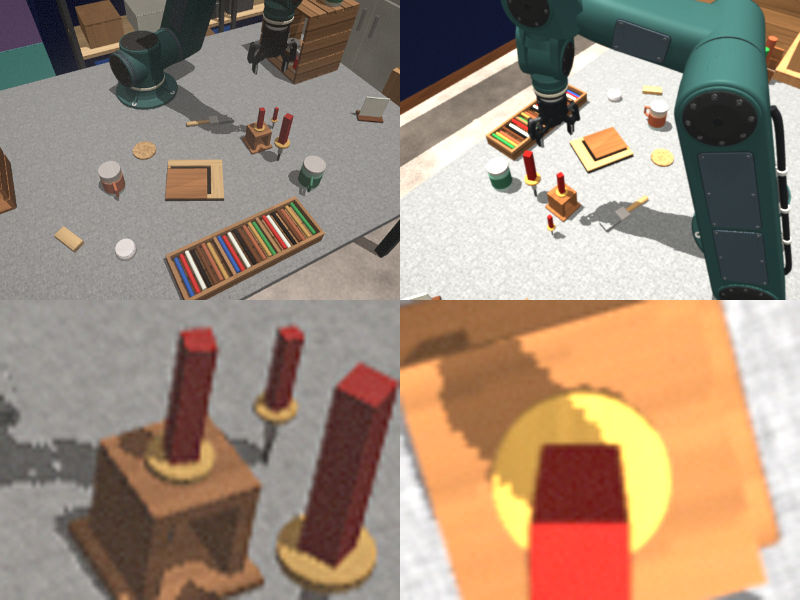

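The stylus hangs upright in its rest with its collar flat, the gripper is clear above it, and the brown mug stands at its old place. I hand the job in.

```bash
python3 -c "
from rig import manip
print(manip.finish_job())"
```

```text
the job is handed in; nothing more can be done
None
```

I took the mid-sized stylus from its rest and ran its tip along the seam from the brass-dot end, round the bend to the far end, in one pass at about 3.3 cm/s. Then I lifted it straight up, hung it back in the rest and handed the job in at about 25 s; the hand-in gives no verdict.

- **Press:** contact force rose 0.9 N over 2.5 mm, matching the tip spring. That puts the press at about 4.5 mm, and tool height stayed within 0.1 mm along the seam. The press is worked out from force and height, because the tip joint cannot be read directly.
- **Path:** readings at the stops were within about 1 mm of the planned line, and the mid-leg picture showed the tip mid-channel. I did not look at the bend or the second leg with a camera.
- **Speed:** I paused about 0.15 s at the bend to average readings.
- **Return:** the collar landed at tool height 0.131 m, the same as at the grasp. The last pictures show the stylus upright with its collar flat, the gripper well clear, and the brown mug in its old place by eye.
- **Disagreements:** the camera views differed by 1–3 mm on the board and the rest's hole, so I used a middle value for the board and made a 1 mm correction before lowering into the hole.

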